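# Insulating board and heat sink onto the hot plate's slab

### The arm

A 7-joint arm with a two-finger parallel gripper is mounted at the origin on the work surface. World frame = base frame: x ahead of the robot, y to its left, z up, the work surface at z = 0. Lengths are in mm, angles in rad, forces in N, time in s.
With the tool pointing down it reaches from about 425 to 800 mm from the base axis. Payload 8.3 kg.
Tool frame: the origin (TCP) lies on the centre line of the jaws, within the pads' length; the fingertips stand 11 mm ahead of it and the grasp point (between the pads) lies 8 mm behind it; z points along the fingers, y is the direction in which the jaws open and shut (so a half turn about z gives the same grasp; the last joint's range is limited). The gripper opens to 85 mm and grips with 20 to 120 N. Pads are 22 mm wide; open, the fingers measure 114 mm over their backs; the gripper's body (76 mm by 85 mm) begins 54 mm behind the grasp point. The pads swing forward as they close: fully open they stand 13 mm farther back than shut.
Start: joints at [1.08, 0.383, 0.016, 1.37, -0.006, 1.388, -0.046], TCP at [259.327, -568.642, 242.279] pointing down, gripper open.
Joint ranges: [-2.95, 2.95], [-0.25, 2.06], [-1.52, 1.56], [0.18, 2.33], [-1.44, 4.58], [0.02, 2.06], [-3.01, 3.01]. Speed limits (rad/s): [2.39, 2.39, 3.01, 3.01, 3.14, 3.14, 3.14].

### API

Orientations are given as a 3x3 rotation matrix whose columns are the frame's x, y, z axes.
In Python, from cell import arm gives the robot as it stands.
- The arm moves only by the tool servo_tool, never from a script. Its argument "rows" is text: rows parted by semicolons, each of 5 numbers parted by spaces: the opening in per cent of the stroke, from 0 (shut) to 100 (fully open), then the shift along the tool's x, y, z in mm, then the turn about the tool's z in rad. In form: gripper dx dy dz twist; .... A call has exactly 8 rows; each row is the pose to reach, as a shift and turn from the pose commanded when the call began, along the tool's axes at that moment; what a row does not reach only later rows make up. A row lasts 1/10 s, in which the tool goes at most 50 mm and 8.59 degrees, less where a joint would pass 70% of its speed; a pose out of reach is approached as far as the arm can. A call with a gripper value outside its range is refused whole. The fingers move at their own pace and stop on an object; "squeeze" is the grip in N (left out, the last holds). Time passes only in rows, so rows that repeat a pose let the fingers close, or fill a call up. It gives the time, the measured TCP pose, the force and the opening at its end, in the units of the state.
- arm.get_state(): the state, without advancing time (a new reading comes with each control period).
- arm.grab_frame(name): name is "scene" or "side" or "wrist"; returns a dict with "image" (420x560x3 uint8, red, green, blue), "K" (3x3 intrinsics, pixels), "rvec" (rotation vector, rad) and "tvec" (3), from world to camera coordinates, as OpenCV has them. Camera axes: x right, y down, z forward; pixel columns grow to the right and rows downward; lengths in mm; the calibration is good to about 2 mm. The wrist camera is an equidistant fisheye: a pixel r from the principal point sees the ray r / f radians off the axis. A picture is of the moment at which its call begins. There is no depth.
- arm.sign_off(): hands the job in, once; it reports no verdict.
The state is a dict: "clock": time; "joint_pos": joint angles; "dq": joint speeds; "tau": joint torques, N m; "eef_pos": TCP position; "tool_rot": TCP orientation; "force": force on the tool from outside, world axes, zero at the start; "moment": the same for the moment, N m; "gripper_width": finger opening in mm.
Only numpy, scipy, OpenCV 4.12 (cv2) and the standard library are available. Lean on these libraries where they do the work, as an engineer would, in place of code of your own. Each camera call takes 0.05 s, during which the arm holds its last target. There are 200 camera calls.

### The job

Build the heat-flow test stack on the cold hot plate: slide the brittle insulating board flat across from its timber block onto the aluminium slab, until the slab is completely covered with none of its top showing, then set the finned heat sink down gently in the middle of the board, fins up and square with the board's edges. Do not lift or tip the board, and leave the meter, the roll of tape and the jar where they are.

Things in the scene. Friction and masses are not known exactly. Their poses are not given: they have to be found in the camera images.
- hotplate: Laboratory hot plate, fixed, light grey; origin on the bench under the centre of its top; x points away from its sloping control panel (to the far side), y to its left. Body 190 mm wide in y; dark enamelled top 180 x 180 mm, upper face at 106 mm; on it the aluminium slab. Cold.
- slab_top (a point): Centre of the upper face of the aluminium heater slab, which is fixed in the middle of the hot plate's top: 120 mm in x, 140 mm in y, 16 mm thick, upper face 122 mm above the bench. Axes as the hot plate.
- slab_corner0 (a point): Corner of the slab's upper face at its +x, +y.
- slab_corner1 (a point): Corner of the slab's upper face at its +x, -y.
- slab_corner2 (a point): Corner of the slab's upper face at its -x, -y.
- slab_corner3 (a point): Corner of the slab's upper face at its -x, +y.
- block_board: Blue-grey painted timber block, fixed, on which the board waits, along the left (+y) or right (-y) side of the hot plate: 200 mm in x, 120 mm in y, top 123.5 mm above the bench (1.5 mm higher than the slab). Axes parallel to the hot plate's; centre 162 to 168 mm sideways of the slab's centre, leaving an open gap of 32 to 38 mm to the slab. Origin on the bench under its centre.
- block_sink: The same kind of block on the other side of the hot plate, carrying the heat sink. Origin on the bench under its centre, same size and axes.
- board: Insulating board, loose, pale beige: 140 mm in x, 160 mm in y, 8 mm thick, 0.27 kg; origin at the centre of its underside, z up. Lies on its block within 7 degrees of parallel, the 160 mm pointing to the slab, overhanging the block by about 20 mm on either side. Too wide to grip; slides when pushed at its edges with a few newtons. Centred, it overlaps the slab by 10 mm all round.
- heat_sink: Finned aluminium heat sink, loose: 110 mm in x (along its fins), 64 mm in y, 40 mm high, 0.35 kg; base 8 mm thick, 7 upright fins 3 mm thick, the outer two flush with the base's long sides. Origin at the centre of its underside, z up. Stands fins up on its block, turned up to 20 degrees; can be gripped from above across its 64 mm.
- meter: Hand-held grey thermometer, 70 x 150 x 28 mm, lying on the bench to the left. Origin under its centre. To be left alone.
- tape_roll: Roll of amber film tape, 90 mm across, 25 mm high, lying on the bench to the left, nearer the robot. Origin under its centre. To be left alone.
- paste_jar: White jar, 64 mm across, 70 mm high, on the bench to the right. Origin under its centre. To be left alone.
Mind the look-alikes: they are no part of the job. Of the things that look like the board, the larger one is meant. Leave any green look-alike of the heat_sink alone.

How it is judged:
By the outcome, as a careful person would: the job done as asked, in the order asked, and still so for the second after the job is handed in, with the robot touching nothing.
It also fails if it takes over 56 s, if anything falls off the work surface, if the arm or the gripper's body presses on something with over 40 N, if the wrist force passes 120 N, or if a joint passes its speed limit or range.

## Working session

There is one attempt and no reset: what is moved stays moved. The work goes in short steps, Python scripts to look and compute and a tool call to move; the robot and the scene stay as the last step left them, time stands still between calls to the robot, and variables do not carry over. Pictures are saved under pics/ and viewed, about 8 in all and at most 12, crops included, and the job is handed in when it is done.

Besides the shell and the picture viewer there is one more tool, called after "Emit:" as name(argument=value, ...) on one line, values as JSON. servo_tool: Moves the arm, as the interface text tells. Its arguments: {"type":"object","properties":{"rows":{"type":"string"},"squeeze":{"type":"number"}},"required":["rows"]}

```bash
mkdir -p pics
cat > h.py <<'E'
import numpy as np, cv2
from cell import arm
def grab(n,save=None):
    f=arm.grab_frame(n)
    if save: cv2.imwrite('pics/'+save,f['image'][:,:,::-1])
    return f
def cast(f,px,z,fish=False):
    px=np.atleast_2d(np.array(px,float));K=np.array(f['K'])
    R=cv2.Rodrigues(np.array(f['rvec'],float))[0];t=np.array(f['tvec'],float).ravel()
    u=np.c_[(px[:,0]-K[0,2])/K[0,0],(px[:,1]-K[1,2])/K[1,1]]
    if fish:
        r=np.linalg.norm(u,axis=1,keepdims=True)+1e-12
        d=np.c_[u/r*np.sin(r),np.cos(r)]
    else: d=np.c_[u,np.ones(len(u))]
    d=d@R; C=-R.T@t
    return C+d*((z-C[2])/d[:,2])[:,None]
E
python3 - <<'E'
from h import *
for n in ['scene','side']:
    f=grab(n,n+'0.png');R=cv2.Rodrigues(np.array(f['rvec'],float))[0];print(n,-R.T@np.array(f['tvec']).ravel(),R[2])
f=grab('wrist','wrist0.png');print(f['K'])
s=arm.get_state();print(s['clock'],s['eef_pos'],s['tool_rot'],s['gripper_width'])
E
```

```text
scene [1223.10371326  376.57338321 1304.09002193] [-0.44210191 -0.27160974 -0.85485323]
side [ 107.45718274 -812.25327499 1160.29559268] [ 0.34551058  0.56641956 -0.74819203]
[[325.1922621    0.         279.36704943]
 [  0.         325.1922621  209.90211543]
 [  0.           0.           1.        ]]
0.15 [ 259.18742047 -568.31241167  241.49922159] [[ 9.09851717e-01  4.14933017e-01 -6.66489772e-04]
 [ 4.14933551e-01 -9.09850662e-01  1.38614023e-03]
 [-3.12508143e-05 -1.53773103e-03 -9.99998817e-01]] 85.28765378060416
```

View pics/scene0.png

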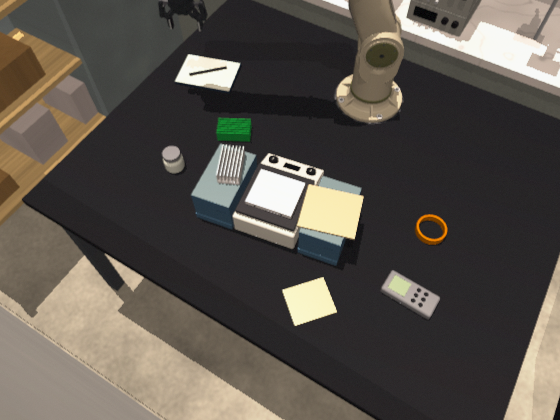

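View pics/side0.png

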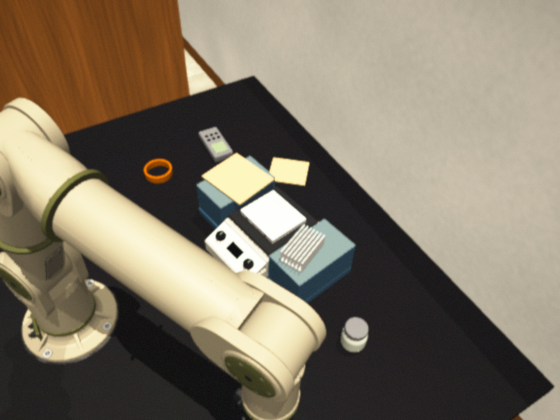

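Scene view: the board candidates are the beige sheet on the block at (332,211) and a smaller pale sheet on the bench at (310,301). The first is larger and lies on the block, so it is the one meant. The heat sink candidates are the silver one on the block at (231,165) and a green one on the bench at (234,129); silver is meant. The slab is at (276,194). In the side view the board is at (238,177), the slab at (273,217) and the sink at (303,247).

```bash
cat > m.py <<'E'
from h import *
def poly(mask,seed,n=4):
    mask=cv2.morphologyEx(mask.astype(np.uint8),cv2.MORPH_OPEN,np.ones((3,3)))
    k,l=cv2.connectedComponents(mask); m=(l==l[seed[1],seed[0]]).astype(np.uint8)
    c=max(cv2.findContours(m,0,cv2.CHAIN_APPROX_NONE)[0],key=cv2.contourArea)
    h=cv2.convexHull(c)
    for e in np.arange(1,25,.5):
        q=cv2.approxPolyDP(h,e,True)[:,0]
        if len(q)<=n: break
    # refine: fit lines to contour points near each side
    P=c[:,0].astype(float);L=[]
    for i in range(len(q)):
        a,b=q[i].astype(float),q[(i+1)%len(q)];d=(b-a);n_=np.linalg.norm(d);d=d/n_
        s=(P-a)@d;o=(P-a)@np.array([-d[1],d[0]])
        S=P[(abs(o)<3)&(s>.12*n_)&(s<.88*n_)]
        vx,vy,x,y=cv2.fitLine(S.astype(np.float32),cv2.DIST_HUBER,0,.01,.01).ravel()
        L.append(np.cross([x,y,1],[x+vx,y+vy,1]))
    q2=[]
    for i in range(len(q)):
        p=np.cross(L[i-1],L[i]);q2.append(p[:2]/p[2])
    return np.array(q2),m
def rep(name,w):
    c=w[:,:2].mean(0);e=np.roll(w,-1,0)-w
    print(name,'c',c.round(1),'sides',np.linalg.norm(e[:,:2],axis=1).round(1),'ang',np.degrees(np.arctan2(e[:,1],e[:,0])).round(1));print(w[:,:2].round(1).tolist())
E
python3 - <<'E'
from m import *
crops=[]
for n,sb,ss,sh in [('scene',(332,211),(276,194),(231,150)),('side',(238,177),(273,217),(303,247))]:
    f=grab(n);im=f['image'];hsv=cv2.cvtColor(im,cv2.COLOR_RGB2HSV);H,S,V=cv2.split(hsv)
    for s in (sb,ss,sh): print(hsv[s[1],s[0]])
    q,m=poly((S>50)&(V>150)&(H<35),sb);rep(n+' board',cast(f,q,131.5))
    q,m=poly((S<40)&(V>170),ss);rep(n+' slab',cast(f,q,122))
    x,y=[int(v) for v in np.mean([sb,ss,sh],0)]
    crops.append(cv2.resize(im[y-75:y+75,x-100:x+100,::-1],(800,600),interpolation=cv2.INTER_CUBIC)[:,:])
    print('crop origin',x-100,y-75)
cv2.imwrite('pics/c1.png',cv2.resize(np.vstack(crops),(400,600)));cv2.imwrite('pics/c2.png',crops[0])
E
```

```text
[ 25  69 250]
[ 30   1 250]
[ 43  10 187]
scene board c [562.8 133.6] sides [157.9 138.  157.7 137.9] ang [ 106.2   16.   -73.9 -163.9]
[[518.5, 38.8], [474.5, 190.5], [607.2, 228.4], [651.1, 76.9]]
scene slab c [583.8 -33.2] sides [137.7 117.3 137.6 118.5] ang [  99.3    9.9  -80.2 -170.1]
[[536.9, -111.3], [514.6, 24.6], [630.1, 44.7], [653.6, -90.9]]
crop origin 179 110
[ 27  63 253]
[ 30   3 254]
[ 24  24 212]
side board c [603.   80.9] sides [333.7 144.4 200.2 143.8] ang [ -22.3 -130.7  150.6  106.2]
[[462.1, 206.2], [770.8, 79.3], [676.7, -30.2], [502.3, 68.1]]
side slab c [579.1 -35.5] sides [143.6 122.3 143.5 122. ] ang [ -79.9 -170.4  100.     9.6]
[[626.7, 45.3], [652.0, -96.0], [531.4, -116.4], [506.4, 25.0]]
crop origin 171 138
```

View pics/c2.png

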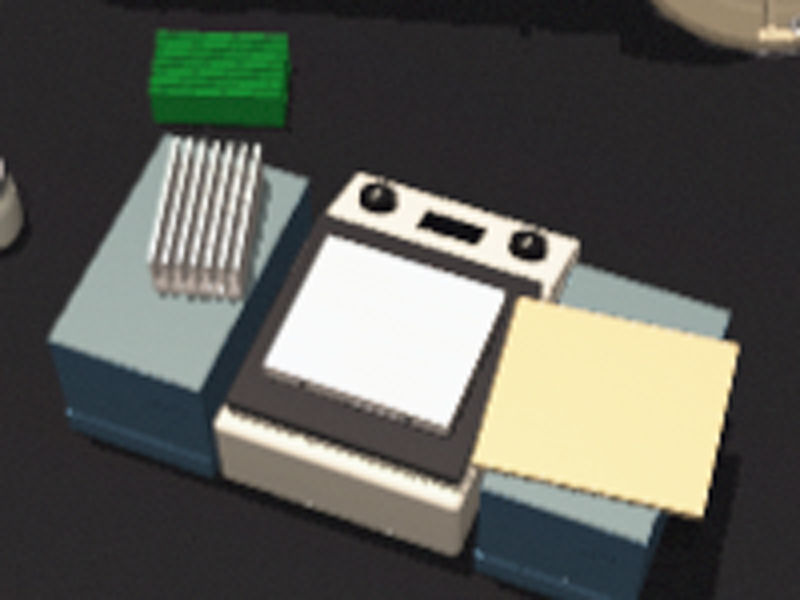

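The crop confirms it: the silver finned sink is on the right block, the large beige board on the left block, and the green look-alike is separate on the bench. The slab's yaw is about 9.9° and the board's about 16°. Next I move the gripper behind the board's far edge (about (528,244)), with the jaws parallel to that edge.

Emit:
servo_tool(rows="80 40 -23 0 -0.075; 80 80 -46 0 -0.15; 80 120 -69 0 -0.225; 80 160 -92 0 -0.3; 80 200 -115 0 -0.375; 80 240 -138 0 -0.45; 80 280 -161 0 -0.525; 80 320 -184 0 -0.6")

```text
clock: 1.05
eef_pos: [474.9, -266.8, 242.5]
tool_rot: [[0.514, 0.858, 0.0], [0.858, -0.514, -0.0], [-0.0, 0.0, -1.0]]
force: [0.9, -1.1, -0.2]
gripper_width: 68.5
```

Emit:
servo_tool(rows="80 44 -14 0 -0.1; 80 89 -29 0 -0.2; 80 134 -43 0 -0.3; 80 178 -58 0 -0.4; 80 223 -72 0 -0.5; 80 268 -86 0 -0.6; 80 314 -101 0 -0.7; 80 358 -116 0 -0.8")

```text
clock: 1.85
eef_pos: [559.9, 99.9, 242.5]
tool_rot: [[-0.258, 0.966, 0.0], [0.966, 0.258, 0.0], [-0.0, 0.0, -1.0]]
force: [1.9, -0.3, -0.1]
gripper_width: 68.4
```

Run:
```python
from m import *
f=grab('wrist','w1.png');s=arm.get_state();print(s['eef_pos'],s['joint_pos'])
R=cv2.Rodrigues(np.array(f['rvec'],float))[0];C=-R.T@np.array(f['tvec']).ravel();print(C,R)
```

```text
[559.3446749  109.55937114 242.53180066] [ 0.23417024  0.32156437 -0.61038582  1.50568587  0.18099303  1.37018594
 -0.11073641]
[540.93813332 172.26460864 374.82900534] [[ 0.9661209   0.25808522  0.00155598]
 [ 0.24599609 -0.92265663  0.29696912]
 [ 0.07807897 -0.28652531 -0.95488581]]
```

View pics/w1.png

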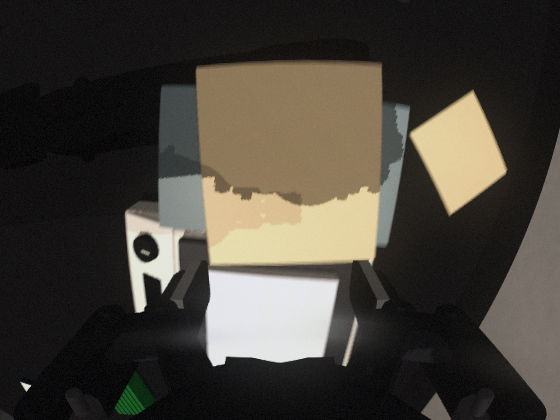

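Wrist view: the board's corners are near (197,66), (381,63), (375,263) and (210,268), with the slab below at (207,270)-(338,278). I'll measure the board from here. Its mask includes both the shaded and the lit part.

Run:
```python
from m import *
f=grab('wrist');im=f['image'];H,S,V=cv2.split(cv2.cvtColor(im,cv2.COLOR_RGB2HSV))
m=((S>50)&(V>90)&(H<32));m[:, 395:]=0
# undistort to plane z=131.5 by sampling contour pts
k,l,st,_=cv2.connectedComponentsWithStats(cv2.morphologyEx(m.astype(np.uint8),cv2.MORPH_OPEN,np.ones((5,5))))
i=1+st[1:,4].argmax();print(st[i])
c=max(cv2.findContours((l==i).astype(np.uint8),0,cv2.CHAIN_APPROX_NONE)[0],key=cv2.contourArea)[:,0]
w=cast(f,c,131.5,True)[:,:2].astype(np.float32)
r=cv2.minAreaRect(w);print('board',r)
m=(S<40)&(V>190);k,l,st,_=cv2.connectedComponentsWithStats(m.astype(np.uint8));i=l[320,260];print(st[i])
c=max(cv2.findContours((l==i).astype(np.uint8),0,cv2.CHAIN_APPROX_NONE)[0],key=cv2.contourArea)[:,0]
w=cast(f,c,122,True)[:,:2]
print(cast(f,[(207,270),(338,278),(337,283),(207,362)],122,True).round(1))
s=arm.get_state();print(s['eef_pos'],s['tool_rot'][:2,1])
```

```text
[  195    78   185   199 34608]
board ((560.5575561523438, 131.736572265625), (140.17811584472656, 160.4329376220703), 15.950550079345703)
[ 202  282  130   84 8532]
[[514.5  35.5 122. ]
 [629.   59.8 122. ]
 [629.9  54.6 122. ]
 [533.3 -76.7 122. ]]
[559.02584645 106.60898783 242.44264683] [0.96344565 0.2679014 ]
```

Emit:
servo_tool(rows="80 40 2 0 -0.02; 80 85 3 0 -0.02; 80 125 5 0 -0.02; 80 146 6 5 -0.02; 80 146 6 35 -0.02; 80 146 6 65 -0.02; 80 146 6 82 -0.02; 80 146 6 82 -0.02")

```text
clock: 2.75
eef_pos: [527.0, 239.6, 157.5]
tool_rot: [[-0.273, 0.962, -0.005], [0.962, 0.273, -0.002], [-0.001, -0.005, -1.0]]
force: [0.2, 0.2, -0.4]
gripper_width: 68.4
```

Run:
```python
from h import *
f=grab('scene');g=grab('side');s=arm.get_state();print(s['clock'],s['eef_pos'],s['tool_rot'][:2,1],s['gripper_width'])
o=[]
for h in (f,g):
    p=cv2.projectPoints(np.array(s['eef_pos'],float),np.array(h['rvec'],float),np.array(h['tvec'],float),np.array(h['K']),None)[0].ravel();print(p)
    x,y=map(int,p);x=min(max(x,50),509);y=min(max(y,50),369);print('org',x-50,y-50);o.append(cv2.resize(h['image'][y-50:y+50,x-50:x+50,::-1],(400,400),interpolation=cv2.INTER_CUBIC))
cv2.imwrite('pics/t1.png',np.hstack(o))
```

```text
2.85 [528.60777635 240.73193269 160.81199186] [0.96192126 0.27332672] 68.2551419591328
[372.37363413 213.07498855]
org 322 163
[211.7020686  151.34087175]
org 161 101
```

View pics/t1.png

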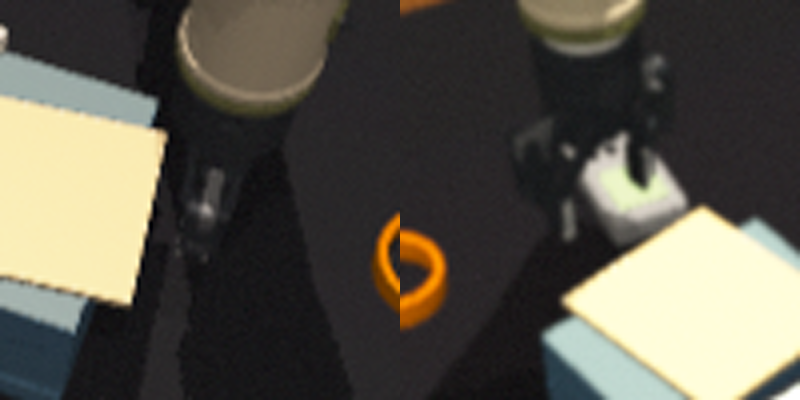

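The side crop shows fingertips at pixels (203.5,160.3) and (221.8,147.3). The scene crop shows the near fingertip at (371,227.5). From these I work out the tip height.

Run:
```python
from h import *
f=grab('scene');g=grab('side');s=arm.get_state();P=np.array(s['eef_pos']);y=np.array(s['tool_rot'])[:,1];print(P)
for z in (5,0,-5,-10,-15):
  for o in (40,-40):
    q=P+y*o+[0,0,z]
    print(z,o,[cv2.projectPoints(q,np.array(h['rvec'],float),np.array(h['tvec'],float),np.array(h['K']),None)[0].ravel().round(1) for h in (g,f)])
```

```text
[529.21185019 241.10467737 161.89015157]
5 40 [array([221.7, 143.4]), array([370.2, 224.8])]
5 -40 [array([201.4, 156.1]), array([375.2, 199.9])]
0 40 [array([221.8, 144.6]), array([369.9, 225.7])]
0 -40 [array([201.6, 157.4]), array([374.9, 200.9])]
-5 40 [array([221.9, 145.9]), array([369.6, 226.6])]
-5 -40 [array([201.7, 158.6]), array([374.6, 201.9])]
-10 40 [array([222. , 147.2]), array([369.3, 227.5])]
-10 -40 [array([201.9, 159.9]), array([374.4, 202.8])]
-15 40 [array([222.1, 148.4]), array([369.1, 228.4])]
-15 -40 [array([202.1, 161.1]), array([374.1, 203.7])]
```

Emit:
servo_tool(rows="80 0 0 14 0; 80 0 0 25 0; 80 -5 0 25 0; 80 -12 0 25 0; 80 -18 0 25 0; 80 -22 0 25 0; 80 -25 0 25 0; 80 -28 0 25 0")

```text
clock: 3.75
eef_pos: [536.4, 213.6, 135.6]
tool_rot: [[-0.273, 0.962, 0.0], [0.962, 0.273, 0.0], [0.0, 0.001, -1.0]]
force: [-0.8, 0.3, -0.6]
gripper_width: 68.5
```

Run:
```python
from h import *
f=grab('side');s=arm.get_state();print(s['clock'],s['eef_pos'],s['tool_rot'][:2,1],s['force'])
```

```text
3.8 [536.50464947 213.00812542 135.51533893] [0.96204719 0.27288296] [ 0.37568842 -1.04477763  0.10592523]
```

Emit:
servo_tool(rows="80 -2 0 0 0; 80 -4 0 0 0; 80 -6 0 0 0; 80 -8 0 0 0; 80 -10 0 0 0; 80 -12 0 0 0; 80 -14 0 0 0; 80 -16 0 0 0")

```text
clock: 4.6
eef_pos: [540.6, 198.5, 135.5]
tool_rot: [[-0.274, 0.962, 0.0], [0.962, 0.274, 0.0], [0.0, 0.0, -1.0]]
force: [0.6, 0.3, 1.2]
gripper_width: 68.6
```

Run:
```python
from h import *
f=grab('wrist','w2.png');s=arm.get_state();print(s['clock'],s['eef_pos'],s['tool_rot'][:2,1],s['force'])
im=f['image'];H,S,V=cv2.split(cv2.cvtColor(im,cv2.COLOR_RGB2HSV))
```

```text
4.65 [540.72391195 198.00903146 135.44216648] [0.96195666 0.27320203] [-1.20104002  0.35320576  1.45806006]
```

View pics/w2.png

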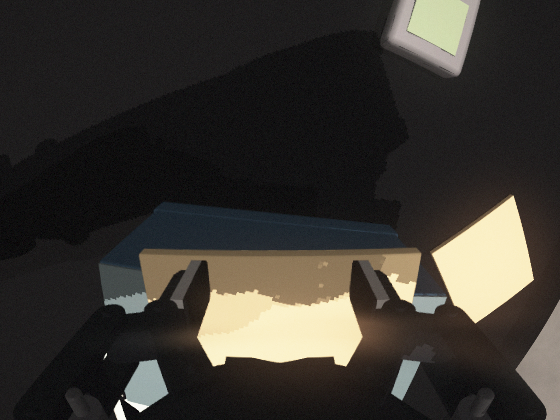

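The wrist view shows the board's far edge at row ~252, with both fingertips (corners near (208,262) and (352,262)) over the board. So the tips are above its top and sit farther back than I took them to be. I'll work out the tip height from the 68.5 mm separation.

Run:
```python
from h import *
f=grab('wrist');s=arm.get_state();T=np.array(s['tool_rot']);P=np.array(s['eef_pos']);print(P,s['force'])
print('edge',cast(f,[(145,251),(280,251),(418,251)],131.5,True).round(1))
im=f['image'];cv2.imwrite('pics/w3.png',cv2.resize(im[240:330,150:410,::-1],(780,270),interpolation=cv2.INTER_CUBIC))
for z in (120,126,132,138,144):
    w=cast(f,[(208,262),(352,262),(191,262),(368,262)],z,True);print(z,((w-P)@T).round(1).tolist())
```

```text
[540.70510392 198.0403794  135.42623114] [-0.03517014 -0.89041018  2.04945297]
edge [[474.9 191.2 131.5]
 [538.  210.4 131.5]
 [603.7 227.6 131.5]]
120 [[0.8, -36.1, 15.4], [0.8, 37.9, 15.4], [0.5, -45.3, 15.4], [0.5, 46.6, 15.4]]
126 [[3.8, -34.7, 9.4], [3.8, 36.4, 9.4], [3.6, -43.5, 9.4], [3.5, 44.7, 9.4]]
132 [[6.8, -33.2, 3.4], [6.8, 34.9, 3.4], [6.6, -41.6, 3.4], [6.5, 42.8, 3.4]]
138 [[9.8, -31.7, -2.6], [9.8, 33.4, -2.6], [9.6, -39.8, -2.6], [9.6, 41.0, -2.6]]
144 [[12.8, -30.2, -8.6], [12.8, 31.8, -8.6], [12.6, -37.9, -8.6], [12.6, 39.1, -8.6]]
```

View pics/w3.png

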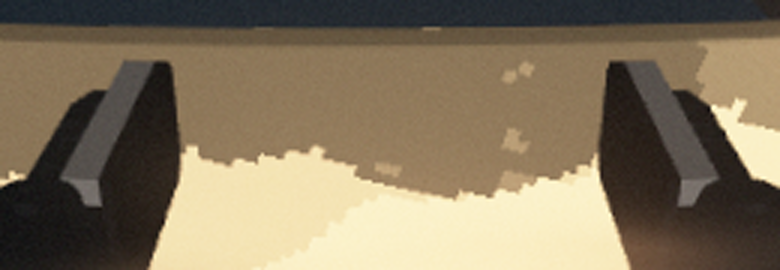

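Emit:
servo_tool(rows="80 0 0 -6 0; 80 12 0 -6 0; 80 25 0 -6 0; 80 34 0 -6 0; 80 34 0 0 0; 80 34 0 6 0; 80 32 0 6 0; 80 30 0 6 0")

```text
clock: 5.5
eef_pos: [532.3, 226.4, 128.8]
tool_rot: [[-0.273, 0.962, -0.001], [0.962, 0.273, -0.001], [-0.0, -0.001, -1.0]]
force: [0.3, 0.3, 0.9]
gripper_width: 68.2
```

Emit:
servo_tool(rows="80 -2 0 0 0; 80 -4 0 0 0; 80 -6 0 0 0; 80 -8 0 0 0; 80 -10 0 0 0; 80 -12 0 0 0; 80 -14 0 0 0; 80 -16 0 0 0")

```text
clock: 6.3
eef_pos: [536.7, 212.1, 129.5]
tool_rot: [[-0.274, 0.962, 0.0], [0.962, 0.274, 0.0], [0.0, 0.0, -1.0]]
force: [-1.0, 2.1, 2.3]
gripper_width: 68.6
```

Run:
```python
from h import *
f=grab('wrist');s=arm.get_state();T=np.array(s['tool_rot']);P=np.array(s['eef_pos']);print(s['clock'],P,T[:2,1],s['force'],T.T@np.array(s['force']))
im=f['image'];cv2.imwrite('pics/w4.png',cv2.resize(im[200:330,100:460,::-1],(720,260)))
```

```text
6.35 [536.89014786 211.56892793 129.48682252] [0.96191951 0.27333273] [-1.26637609  1.7846855   1.75979187] [ 2.0629636  -0.72984567 -1.759882  ]
```

View pics/w4.png

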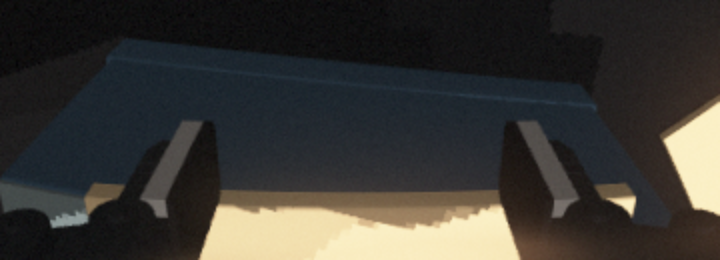

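Now the fingers are behind the board's edge (edge rows ~295-304) and about 2 N is building. I'll check the board's pose, then plan the push.

```bash
cat > b.py <<'E'
from h import *
def plan():
    f=grab('wrist');s=arm.get_state();T=np.array(s['tool_rot']);P=np.array(s['eef_pos'])
    g=f['image'].astype(int).sum(2)
    H,S,V=cv2.split(cv2.cvtColor(f['image'],cv2.COLOR_RGB2HSV))
    m=(S>50)&(H<32)&(V>60)
    pts=[]
    for c in range(215,345,5):
        r=np.where(m[200:340,c])[0]
        if len(r): pts.append((c,200+r[0]))
    print(pts[::6])
    w=cast(f,pts,123.5,True)[:,:2]   # bottom edge of far face
    vx,vy,x,y=cv2.fitLine(w.astype(np.float32),cv2.DIST_HUBER,0,.01,.01).ravel()
    print('edge ang',np.degrees(np.arctan(vy/vx)),'pt',x,y);n=np.array([-vy,vx])*np.sign(vx)
    print('TCP to edge',(P[:2]-[x,y])@n,'tool y ang',np.degrees(np.arctan2(T[1,1],T[0,1])),P,s['clock'],s['force'])
if __name__=='__main__': plan()
E
python3 b.py
```

```text
[(215, np.int64(295)), (245, np.int64(296)), (275, np.int64(296)), (305, np.int64(296)), (335, np.int64(295))]
edge ang 15.903268 pt 533.51013 196.98535
TCP to edge 13.154052266868012 tool y ang 15.854244396886623 [536.88272638 211.62382008 129.47746983] 6.4 [-0.23545532  1.00282414  1.07377126]
```

Emit:
servo_tool(rows="80 -5 -0.5 0 0.004; 80 -13 -1.3 0 0.009; 80 -21 -2 0 0.014; 80 -29 -3 0 0.02; 80 -37 -3.6 0 0.025; 80 -45 -4.4 0 0.03; 80 -53 -5 0 0.036; 80 -60 -6 0 0.04")

```text
clock: 7.2
eef_pos: [547.6, 151.7, 129.4]
tool_rot: [[-0.234, 0.972, 0.0], [0.972, 0.234, 0.0], [0.0, 0.0, -1.0]]
force: [0.5, 3.6, 2.4]
gripper_width: 68.1
```

```bash
python3 b.py
```

```text
[(215, np.int64(295)), (245, np.int64(296)), (275, np.int64(296)), (305, np.int64(296)), (335, np.int64(295))]
edge ang 13.448343 pt 544.8732 137.60268
TCP to edge 11.52467637085604 tool y ang 13.440466974776434 [547.8458522  150.16309793 129.2581235 ] 7.25 [ 0.12762271 -0.11231705  1.3403151 ]
```

Emit:
servo_tool(rows="80 -6 -0.4 0 0.004; 80 -15 -0.9 0 0.01; 80 -24 -1.4 0 0.016; 80 -33 -1.9 0 0.022; 80 -42 -2.4 0 0.028; 80 -51 -2.9 0 0.034; 80 -59 -3.4 0 0.039; 80 -65 -3.8 0 0.043")

```text
clock: 8.05
eef_pos: [558.9, 87.2, 129.1]
tool_rot: [[-0.192, 0.981, -0.0], [0.981, 0.192, -0.0], [-0.0, -0.0, -1.0]]
force: [0.3, 1.3, -1.0]
gripper_width: 68.1
```

```bash
python3 b.py
cat > c.py <<'E'
from m import *
import sys
def run(save):
    for n,sd in [('scene',(300,203)),('side',(255,195))]:
        f=grab(n,n+save);im=f['image'];H,S,V=cv2.split(cv2.cvtColor(im,cv2.COLOR_RGB2HSV))
        m=(S>40)&(V>140)&(H<35)
        q,_=poly(m,sd);print(q.round(1).tolist());rep(n+' board',cast(f,q,131))
if __name__=='__main__': run(sys.argv[1])
E
python3 c.py 3.png
```

```text
[(215, np.int64(295)), (245, np.int64(296)), (275, np.int64(296)), (305, np.int64(296)), (335, np.int64(296))]
edge ang 11.070537 pt 560.83264 74.38865
TCP to edge 11.930171070008003 tool y ang 10.978305303865753 [559.18710872  86.22306943 129.09276606] 8.1 [ 0.04700194  0.04937834 -0.8764231 ]
[[268.6, 167.1], [305.2, 177.9], [305.0, 222.5], [250.8, 205.5]]
scene board c [581.  -10.7] sides [113.1 147.5 159.5 140.1] ang [ 101.2   29.4  -78.8 -169. ]
[[525.4, -91.0], [503.6, 20.0], [632.1, 92.3], [663.0, -64.2]]
[[559.0, -0.0], [559.0, 419.0], [-0.0, 419.0], [0.0, 169.9], [34.9, 50.0], [inf, nan]]
side board c [nan nan] sides [1976.9 1126.5  757.6  664.5    nan    nan] ang [-141.2  150.    79.6   68.8    nan    nan]
[[2344.9, 431.2], [803.4, -806.4], [-172.5, -243.6], [-35.2, 501.4], [205.2, 1120.9], [nan, nan]]m.py:20: RuntimeWarning: divide by zero encountered in divide
  p=np.cross(L[i-1],L[i]);q2.append(p[:2]/p[2])
m.py:20: RuntimeWarning: invalid value encountered in divide
  p=np.cross(L[i-1],L[i]);q2.append(p[:2]/p[2])
h.py:15: RuntimeWarning: invalid value encountered in matmul
  d=d@R; C=-R.T@t
```

Emit:
servo_tool(rows="80 -5 0 0 0.003; 80 -11 0 0 0.006; 80 -17 0 0 0.01; 80 -22 0 0 0.013; 80 -26 0 0 0.016; 80 -29 0 0 0.018; 80 -31 0 0 0.019; 80 -32 0 0 0.019")

```text
clock: 9.0
eef_pos: [565.1, 57.0, 129.4]
tool_rot: [[-0.174, 0.985, 0.0], [0.985, 0.174, 0.0], [0.0, 0.0, -1.0]]
force: [-0.5, 2.2, 0.8]
gripper_width: 68.4
```

Emit:
servo_tool(rows="80 4 0 0 0; 80 14 0 0 0; 80 30 0 -20 0; 80 60 0 -60 0; 80 90 0 -100 0; 80 130 0 -120 0; 80 160 0 -120 0; 80 170 0 -120 0")

```text
clock: 9.8
eef_pos: [533.6, 229.7, 250.4]
tool_rot: [[-0.18, 0.984, 0.001], [0.984, 0.18, 0.002], [0.002, 0.002, -1.0]]
force: [-0.4, -0.0, 0.2]
gripper_width: 68.5
```

Run:
```python
from m import *
f=grab('scene','s4.png');im=f['image'];H,S,V=cv2.split(cv2.cvtColor(im,cv2.COLOR_RGB2HSV))
q,_=poly((S>40)&(V>140)&(H<35),(280,195));print(q.round(1).tolist());rep('scene',cast(f,q,130))
g=grab('side','side4.png');w=grab('wrist','w5.png')
s=arm.get_state();print(s['clock'],s['eef_pos'])
a=cv2.resize(im[140:260,190:350,::-1],(400,300));b=cv2.resize(w['image'][:,:,::-1],(400,300));c=cv2.resize(g['image'][160:280,190:350,::-1],(400,300))
cv2.imwrite('pics/v5.png',np.vstack([np.hstack([a,b]),np.hstack([c,c*0])]))
```

```text
[[258.7, 163.4], [310.1, 179.4], [293.3, 219.1], [240.4, 201.4]]
scene c [583.6 -31.7] sides [160.3 140.7 158.6 140.2] ang [ 100.1   10.2  -80.1 -169.1]
[[528.5, -123.5], [500.5, 34.3], [639.0, 59.2], [666.2, -97.0]]
9.95 [535.04409488 224.58913325 248.75529483]
```

View pics/v5.png

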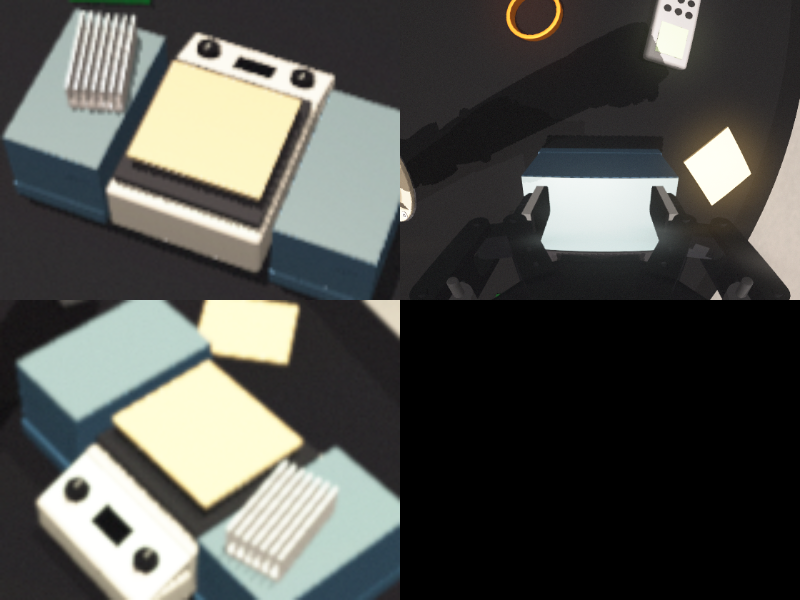

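The board now covers the slab. Its centre in the scene view is within 1.5 mm of where the slab's centre measured, and its yaw matches. Next is the sink: a rough position from the top corners of its fins.

Run:
```python
from h import *
f=grab('scene');rep=cast(f,[(222.75,144.25),(244.5,147),(239,178.8),(217,176.3)],163.5);print(rep.round(1),rep.mean(0))
g=grab('side');H=cv2.Rodrigues(np.array(g['rvec'],float))[0]
# side-panel crop scale 2.5 origin (190,160): top corners
px=[(190+225/2.5,160+(525-300)/2.5),(190+278/2.5,160+(555-300)/2.5),(190+338/2.5,160+(487-300)/2.5),(190+285/2.5,160+(460-300)/2.5)]
r=cast(g,px,163.5);print(r.round(1),r.mean(0))
```

```text
[[ 544.3 -237.   163.5]
 [ 519.9 -176.6  163.5]
 [ 621.9 -128.1  163.5]
 [ 646.7 -186.   163.5]] [ 583.18900853 -181.92665906  163.5       ]
[[ 516.4 -178.1  163.5]
 [ 542.8 -235.4  163.5]
 [ 642.4 -193.5  163.5]
 [ 614.5 -136.1  163.5]] [ 579.02894669 -185.79945694  163.5       ]
```

Emit:
servo_tool(rows="100 -46 -3 -3 0.146; 100 -92 -6 -6 0.292; 100 -138 -9 -10 0.438; 100 -184 -13 -10 0.584; 100 -230 -16 -10 0.73; 100 -276 -19 -10 0.876; 100 -322 -22 -10 1.02; 100 -368 -25 -10 1.165")

```text
clock: 10.85
eef_pos: [574.0, -146.5, 259.2]
tool_rot: [[0.841, 0.541, -0.0], [0.541, -0.841, -0.001], [-0.001, 0.0, -1.0]]
force: [0.3, -0.1, 0.2]
gripper_width: 85.0
```

Run:
```python
from h import *
s=arm.get_state();T=np.array(s['tool_rot']);P=np.array(s['eef_pos']);print(s['clock'],P,T[:2,:2])
print(T.T@(np.array([581,-184,250])-P),np.radians(np.degrees(np.arctan2(T[1,1],T[0,1]))+66))
```

```text
10.85 [ 574.03158042 -146.45522593  259.15640978] [[ 0.84102481  0.54099632]
 [ 0.54099595 -0.84102489]]
[-14.44355559  35.34281615   9.18029522] 0.15274233146514826
```

Emit:
servo_tool(rows="100 -6 15 4 0.08; 100 -12 28 9 0.13; 100 -14 35 9 0.15; 100 -14 35 9 0.15; 100 -14 35 9 0.15; 100 -14 35 9 0.15; 100 -14 35 9 0.15; 100 -14 35 9 0.15")

```text
clock: 11.65
eef_pos: [582.5, -178.5, 250.6]
tool_rot: [[0.908, 0.419, 0.0], [0.419, -0.908, 0.0], [0.0, 0.0, -1.0]]
force: [0.6, -0.6, 0.4]
gripper_width: 85.7
```

Run:
```python
from h import *
f=grab('wrist','w6.png');s=arm.get_state();print(s['clock'],s['eef_pos'],np.array(s['tool_rot'])[:2,:2])
```

```text
11.7 [ 582.51519642 -178.72572588  250.54310086] [[ 0.90819887  0.41853876]
 [ 0.41853877 -0.90819893]]
```

View pics/w6.png

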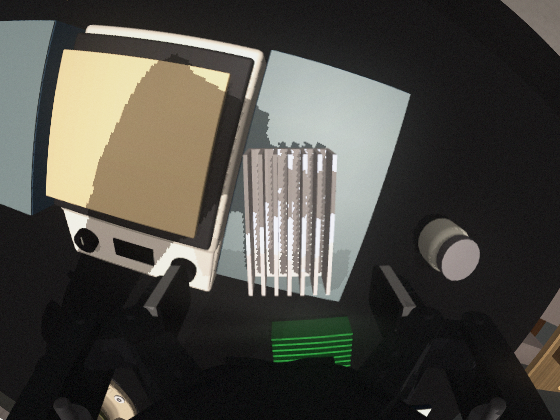

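Wrist view: the corners of the sink's fin tops are near (245,155), (336,155), (330,294) and (249,295). The board also shows fully at the left, its corners near (63,50), (230,72), (196,238) and (46,196).

Run:
```python
from h import *
f=grab('wrist');s=arm.get_state();T=np.array(s['tool_rot']);P=np.array(s['eef_pos'])
w=cast(f,[(245,155),(337,155),(331.5,294),(248,295.5)],163.5,True);print(w.round(1),w.mean(0))
a=w[0]-w[3];b=w[1]-w[2];c=w[1]-w[0]
print([np.linalg.norm(v) for v in(a,b,c,w[2]-w[3])],[np.degrees(np.arctan2(v[1],v[0])) for v in (a,b,c,w[2]-w[3])])
print('tool',T.T@(w.mean(0)-P),P,'toolx ang',np.degrees(np.arctan2(T[1,0],T[0,0])))
im=f['image'];H,S,V=cv2.split(cv2.cvtColor(im,cv2.COLOR_RGB2HSV));m=(S>50)&(V>90)&(H<32)
k,l,st,_=cv2.connectedComponentsWithStats(cv2.morphologyEx(m.astype(np.uint8),cv2.MORPH_OPEN,np.ones((5,5))))
i=l[150,150];cc=max(cv2.findContours((l==i).astype(np.uint8),0,cv2.CHAIN_APPROX_NONE)[0],key=cv2.contourArea)[:,0]
print(cv2.minAreaRect(cast(f,cc,130,True)[:,:2].astype(np.float32)))
```

```text
[[ 616.  -138.8  163.5]
 [ 642.6 -195.7  163.5]
 [ 544.2 -243.3  163.5]
 [ 515.5 -183.5  163.5]] [ 579.57330616 -190.30986429  163.5       ]
[np.float64(110.0236372999646), np.float64(109.29933119025128), np.float64(62.793056170092164), np.float64(66.26468175728365)] [np.float64(23.98813863027425), np.float64(25.79939398560096), np.float64(-65.00959434929693), np.float64(-64.38844528789538)]
tool [-7.44607423  9.14194731 86.98055868] [ 582.49044488 -178.89539286  250.48181968] toolx ang 24.720963738755913
((581.8440551757812, -33.33709716796875), (140.5084686279297, 160.54502868652344), 10.065326690673828)
```

Emit:
servo_tool(rows="100 -4 5 0 0; 100 -7.5 9 5 0; 100 -7.5 9 30 0; 100 -7.5 9 60 0; 100 -7.5 9 85 0; 100 -7.5 9 103 0; 100 -7.5 9 113 0; 100 -7.5 9 117 0")

```text
clock: 12.55
eef_pos: [578.7, -190.9, 132.1]
tool_rot: [[0.909, 0.417, -0.002], [0.417, -0.909, 0.001], [-0.001, -0.001, -1.0]]
force: [0.0, -0.8, 0.5]
gripper_width: 85.4
```

Emit:
servo_tool(rows="100 0 0 0 0; 60 0 0 0 0; 60 0 0 0 0; 60 0 0 0 0; 60 0 0 0 0; 60 0 0 0 0; 60 0 0 0 0; 60 0 0 0 0", squeeze=30)

```text
clock: 13.35
eef_pos: [580.1, -190.4, 134.7]
tool_rot: [[0.909, 0.418, 0.002], [0.418, -0.909, -0.0], [0.002, 0.001, -1.0]]
force: [-1.2, 1.6, 6.2]
gripper_width: 63.6
```

Run:
```python
from h import *
f=grab('wrist','w7.png');s=arm.get_state();print(s['clock'],s['eef_pos'],np.array(s['tool_rot'])[:2,:2],s['force'],s['moment'],s['gripper_width'])
```

```text
13.4 [ 580.07786635 -190.44811345  134.63780082] [[ 0.90851953  0.41783754]
 [ 0.41783898 -0.90852103]] [-0.76802506  0.3319513   6.37025443] [0.45232682 0.27477974 0.02847007] 64.20032964379295
```

Emit:
servo_tool(rows="60 0 0 -3 0; 60 0 0 -10 0; 60 0 0 -20 0; 60 0 0 -30 0; 60 0 0 -40 0; 60 0 0 -48 0; 60 0 0 -50 0; 60 0 0 -50 0")

```text
clock: 14.2
eef_pos: [579.6, -190.6, 183.8]
tool_rot: [[0.909, 0.418, 0.001], [0.418, -0.909, -0.0], [0.001, 0.001, -1.0]]
force: [-0.3, -0.9, -4.0]
gripper_width: 63.7
```

Emit:
servo_tool(rows="60 5 -11 0 0.02; 60 17 -36 0 0.064; 60 29 -61 0 0.11; 60 41 -86 0 0.155; 60 53 -111 0 0.2; 60 62 -130 0 0.235; 60 66 -139 0 0.252; 60 67.5 -142 0 0.256")

```text
clock: 15.0
eef_pos: [581.0, -31.3, 182.8]
tool_rot: [[0.984, 0.176, -0.001], [0.176, -0.984, 0.001], [-0.001, -0.001, -1.0]]
force: [-0.8, -0.1, -4.1]
gripper_width: 63.2
```

Run:
```python
from h import *
f=grab('wrist','w8.png');s=arm.get_state();T=np.array(s['tool_rot']);print(s['clock'],s['eef_pos'],T[:2,:2],s['force'],s['gripper_width'],np.degrees(np.arctan2(T[1,0],T[0,0])))
```

```text
15.05 [581.13394457 -31.91332273 182.85376798] [[ 0.98443453  0.17574969]
 [ 0.17575015 -0.98443467]] [-0.51408944  1.11944475 -4.62161768] 64.00983544870806 10.122317967753036
```

View pics/w8.png

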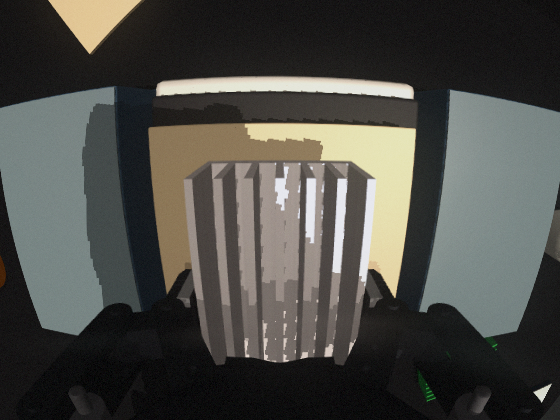

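Emit:
servo_tool(rows="60 0 0 5 0; 60 0 0 13 0; 60 0 0 21 0; 60 0 0 28 0; 60 0 0 33 0; 60 0 0 36 0; 60 0 0 37 0; 60 0 0 38 0")

```text
clock: 15.85
eef_pos: [581.6, -33.3, 145.5]
tool_rot: [[0.985, 0.174, 0.0], [0.174, -0.985, 0.0], [0.0, 0.0, -1.0]]
force: [-0.0, -0.3, -4.2]
gripper_width: 63.9
```

Emit:
servo_tool(rows="60 0 0 0.5 0; 60 0 0 1 0; 60 0 0 1.5 0; 60 0 0 2 0; 60 0 0 2.5 0; 60 0 0 3 0; 60 0 0 3.3 0; 60 0 0 3.3 0")

```text
clock: 16.65
eef_pos: [581.4, -33.3, 142.0]
tool_rot: [[0.985, 0.174, -0.0], [0.174, -0.985, 0.0], [-0.0, -0.0, -1.0]]
force: [0.0, 0.1, -3.2]
gripper_width: 63.7
```

Emit:
servo_tool(rows="60 0 0 0.3 0; 60 0 0 0.6 0; 60 0 0 0.9 0; 60 0 0 1.2 0; 60 0 0 1.4 0; 60 0 0 1.4 0; 60 0 0 1.4 0; 60 0 0 1.4 0")

```text
clock: 17.45
eef_pos: [581.5, -33.3, 141.1]
tool_rot: [[0.985, 0.174, 0.0], [0.174, -0.985, -0.0], [0.0, 0.0, -1.0]]
force: [-4.0, 0.1, 6.5]
gripper_width: 63.5
```

Emit:
servo_tool(rows="78 0 0 0 0; 82 0 0 0 0; 90 0 0 0 0; 100 0 0 0 0; 100 0 0 0 0; 100 0 0 -3 0; 100 0 0 -10 0; 100 0 0 -20 0")

```text
clock: 18.25
eef_pos: [581.2, -33.3, 161.1]
tool_rot: [[0.985, 0.174, -0.001], [0.174, -0.985, 0.0], [-0.001, -0.0, -1.0]]
force: [0.1, -0.4, -0.2]
gripper_width: 85.5
```

Emit:
servo_tool(rows="100 0 0 -30 0; 100 0 0 -70 0; 100 0 0 -110 0; 100 -10 0 -120 0; 100 0 50 -130 0; 100 0 100 -130 0; 100 0 140 -130 0; 100 0 160 -130 0")

```text
clock: 19.05
eef_pos: [608.5, -196.4, 290.7]
tool_rot: [[0.986, 0.168, -0.0], [0.168, -0.986, -0.002], [-0.001, 0.002, -1.0]]
force: [-2.0, -0.8, -0.5]
gripper_width: 85.4
```

Run:
```python
from h import *
w=grab('wrist');f=grab('scene');g=grab('side')
a=cv2.resize(f['image'][140:260,190:350,::-1],(400,300));c=cv2.resize(g['image'][160:280,190:350,::-1],(400,300))
cv2.imwrite('pics/v9.png',np.vstack([np.hstack([a,c]),cv2.resize(w['image'][60:360,:,::-1],(800,428))[:300]]))
b=cv2.resize(w['image'][:,:,::-1],(400,300));d=cv2.resize(f['image'][:,:,::-1],(400,300))
cv2.imwrite('pics/v9.png',np.vstack([np.hstack([a,c]),np.hstack([b,d])]))
s=arm.get_state();print(s['clock'],s['eef_pos'],s['force'])
```

```text
19.2 [ 608.89516465 -192.22199858  290.48070138] [-0.47359155  0.38980281  0.4358371 ]
```

View pics/v9.png

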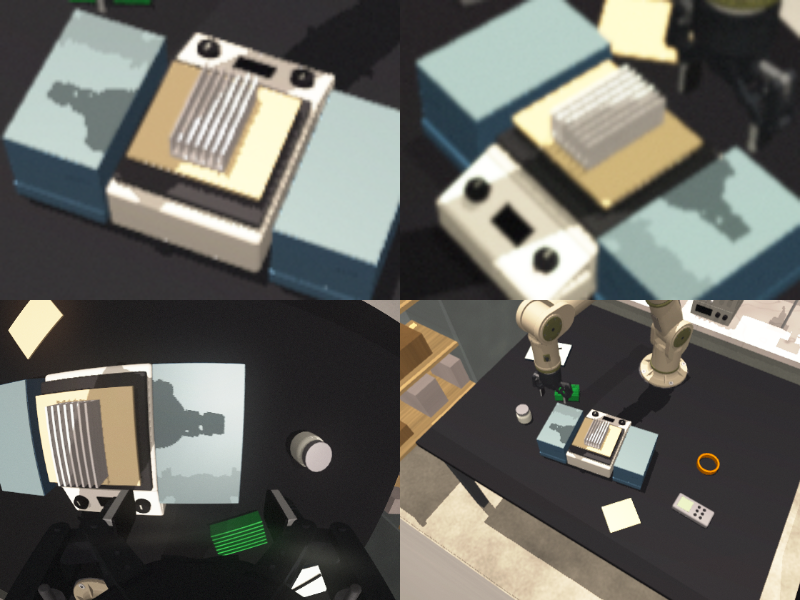

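All views show the sink upright in the middle of the board, square with it, with no slab showing and the arm clear. One numeric check of the board, then I hand in.

Run:
```python
from m import *
# scene crop scale 2.5, origin (190,140); fin-top corners read from last view
f=grab('scene');im=f['image'];H,S,V=cv2.split(cv2.cvtColor(im,cv2.COLOR_RGB2HSV))
m=(S>40)&(V>90)&(H<35);ys,xs=np.where(m[155:225,235:315]);c=np.c_[xs+235,ys+155]
m2=np.zeros_like(H);m2[155:225,235:315]=cv2.morphologyEx(m.astype(np.uint8),cv2.MORPH_OPEN,np.ones((3,3)))[155:225,235:315]
P=np.c_[np.where(m2)[::-1]].astype(float)
print('board',cv2.minAreaRect(cast(f,P,130)[:,:2].astype(np.float32)))
w=cast(f,[(190+203/2.5,140+68/2.5),(190+258/2.5,140+80/2.5),(190+224/2.5,140+160/2.5),(190+171/2.5,140+145/2.5)],170);rep('sink',w)
print(arm.get_state()['clock']); arm.sign_off()
```

```text
board ((615.16162109375, -14.292884826660156), (213.32994079589844, 184.54481506347656), 10.735960006713867)
sink c [590.3 -26.6] sides [ 64.3 112.   60.9 108.2] ang [ 106.    11.2  -77.3 -167.1]
[[545.3, -68.9], [527.6, -7.1], [637.4, 14.6], [650.8, -44.8]]
19.25
the job is handed in; nothing more can be done
```

The stack is built and handed in at 19.25 s of the 56 s allowed.

**Board:** I pushed it flat across the gap with two fingertips on its far edge, turning it about 6° on the way. After the push its centre measured within 1.5 mm of the slab's centre in the scene view, with its yaw within about 0.3°. That leaves several millimetres of overlap on every side, and no slab showed in any view.

**Heat sink:** I gripped it across its 64 mm and set it down with about 6 N of contact at (581.5, -33.3), where the board centre was estimated at (581.7, -33.2). The jaws were at 10.0°, against 10.1° for the board. The last pictures show it upright with fins up, near the middle and square with the board. The arm is clear, and the meter, tape and jar look untouched.

**Checks that failed or disagreed:**
- **First approach:** the fingertips passed just over the board's top, touching it with about 2 N. A measurement straight after showed the board had not moved.
- **Last board measurement:** it is invalid. Its mask ran beyond the board (it gave 213 x 185 mm), so the board's final position rests on the measurement before the sink was set down and on the last pictures.
- **Last sink measurement:** hand-read pixels put its centre about 7 mm in x and 5 mm in y from the board centre in the same view. That reading is only good to several millimetres. It disagrees with the arm's own position at release, and I did not re-measure it before handing in.

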